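# Hold a rocking weld table level by its springy tiller, then lay it over

### The job

Take the springy tiller handle of the rocking weld table, tip the table up off its left rest and keep it balanced level, within about 4 degrees, for 5 s without a break, as for a tack weld; then lay it gently down on its right rest and let go. Work it by the tiller only: do not touch the copper deck or what is clamped on it, never let the table bang down on a rest, and leave the other things on the bench alone.

Things in the scene. Friction and masses are not known exactly. Their poses are not given: they have to be found in the camera images.
- rocker (a joint): Tilt of the rocking weld table (rad) about a level axis: 0 = deck level, positive = right edge (-y of pivot) down. Rests stop it at -0.32 (left rest, start) and +0.32 (right rest). Top-heavy, low friction: between them it tips over by itself. Nominal inertia about the axis 0.09 kg m2, damping 0.02 N m s/rad; tiller held still, it tips with time constant 0.55 s (0.45 to 0.8).
- tiller (a joint): Tiller lever's angle relative to the table (rad), same axis and sign; 0 = square to the deck, stops at +-1.1. A torsion spring, nominal 0.40 N m/rad, alone links it to the table: the table feels 0.40 x this angle, so leaning the tiller right (-y) tips the right edge down. Its lean from vertical = rocker + tiller. Lifting off a rest takes 0.35 to 0.9 rad. Let go, it springs back.
- grip (a point): Grip point, middle of the tiller's handle: black round plastic bar, diameter 24 mm, 65 mm long, parallel to the tilt axis, 150 mm from it, on the robot's side of the table. Free for 30 mm either way along its x axis (the bar's axis); the bar's far end meets a steel lever 22 mm wide. Nothing else within 60 mm beside it. It turns with the tiller (70 g); the bar can turn in the grip.
- pivot (a point): Fixed point on the tilt axis under the handle, 140 mm above the bench. x axis = the tilt axis (away from the robot, turned by the stand's yaw), y = towards the left rest, z = up. Seen from it, grip is at x = -5 mm and, with tiller lean a = rocker + tiller, y = -150 sin(a), z = 150 cos(a) mm.
- deck: Copper deck 240 x 360 x 6 mm of the rocking table, with steel bars under it, clamps and a clamped tube tee. Origin on the tilt axis, 185 mm from pivot along x; z = deck normal, plate top 34 mm, tee top 98 mm above the origin. Gravity tips the table with about 0.68 N m per rad away from its balance point (0.55 to 0.82, hidden load); that point is hidden, within 0.15 rad of level.
- stand: Steel stand of the rocking table, fixed: base plate 300 x 400 x 12 mm with two posts carrying the tilt axis 140 mm up, rubber-capped rest posts left and right; origin under the middle of the base, x along the tilt axis, away from the robot. On its far side the table's needle points down to the wide black mark of an aluminium index plate when the deck is level.
- hammer: Bystander, to be left alone: hammer, 300 long (sizes in mm).
- wire_brush: Bystander, to be left alone: wire brush with a handle.
- wrench: Bystander, to be left alone: flat steel wrench.
- tube_end: Bystander, to be left alone: upright steel tube end, diameter 50, 60 high (sizes in mm).
- spool: Bystander, to be left alone: black wire spool lying flat, diameter 100, 50 high (sizes in mm).
- spray: Bystander, to be left alone: aluminium spray can, diameter 64, 170 high (sizes in mm).
- bolt_tray: Bystander, to be left alone: open grey tray, 160 x 110 x 40 (sizes in mm).

How it is judged:
By the outcome, as a careful person would: the job done as asked, in the order asked, and still so for the second after the job is handed in, with the robot touching nothing.
It also fails if it takes over 61 s, if anything falls off the work surface, if the arm or the gripper's body presses on something with over 40 N, if the wrist force passes 120 N, or if a joint passes its speed limit or range.

### The arm

A 7-joint arm with a two-finger parallel gripper is mounted at the origin on the work surface. World frame = base frame: x ahead of the robot, y to its left, z up, the work surface at z = 0. Lengths are in m, angles in degrees, forces in N, time in s.
With the tool pointing down it reaches from about 0.4 to 0.925 m from the base axis. Payload 5.6 kg.
Tool frame: the origin (TCP) lies on the mounting face of the last link; the fingertips stand 173 mm ahead of it and the grasp point (between the pads) lies 155 mm ahead of it (bot.pinch_z is the distance from the TCP to the grasp point, in m); z points along the fingers, y is the line along which they close (so a half turn about z gives the same grasp; the last joint's range is limited). The gripper opens to 85 mm and grips with 20 to 120 N. Pads are 22 mm wide; open, the fingers measure 114 mm over their backs; the gripper's body (76 mm by 85 mm) begins 54 mm behind the grasp point. The pads swing forward as they close: fully open they stand 13 mm farther back than shut.
Start: joints at [60.791, 26.786, -0.665, 91.828, 0.344, 61.387, -3.226], TCP at [0.292, -0.58, 0.405] pointing down, gripper open.
Joint ranges: [-144.91, 144.91], [-17.63, 115.5], [-89.93, 88.59], [15.96, 139.68], [-74.01, 254.01], [8.47, 105.57], [-167.45, 167.45]. Speed limits (degrees/s): [147.25, 147.25, 180, 180, 180, 180, 180].

### API

Orientations are given as a 3x3 rotation matrix whose columns are the frame's x, y, z axes.
In Python, from plant import bot, optics gives the robot as it stands.
- The arm moves only by the tool play_rows, never from a script. Its argument "steps" is a list of rows, each an object of numbers: "tx", "ty", "tz": the shift along the tool's x, y, z as a fraction of full scale; "yaw": the turn about the tool's z as a fraction of full scale. In form: [{"tx": .., "ty": .., "tz": .., "yaw": ..}, ...]. A call has 1 to 20 rows; each row shifts and turns the commanded pose from where the row before left it, along the tool's axes as they then stand; what a row does not reach is not made up. Full scale, the value 1, is 4 cm for a shift and 0.08 rad for a turn. A row lasts 1/12 s, in which the tool goes at most 41.7 mm and 7.16 degrees, less where a joint would pass 70% of its speed; a pose out of reach is approached as far as the arm can. A call with a number of a shift or a turn outside -1 to 1 is refused whole. A call with a gripper value outside its range is refused whole. "gripper" is the opening, from 0 (shut) to 1 (fully open), set as the call begins (left out, the last holds). The fingers move at their own pace and stop on an object; "grip_force" is the grip in N (left out, the last holds). Time passes only in rows, so rows that do not move let the fingers close. It gives the time, the measured TCP pose, the force, the opening and the grip force at its end, in the units of the state.
- bot.read_state(): the state, without advancing time (a new reading comes with each control period).
- optics.snapshot(name): name is "scene" or "top" or "wrist"; returns a dict with "color" (420x560x3 uint8, red, green, blue), "fx", "fy", "cx", "cy" (pixels), "k1" (the pictures are not rectified: a ray, as slopes to the right and down, at radius r is drawn at 1 + k1 r^2 times it, then the intrinsics apply), "world_to_cam" (4x4, takes a point from world to camera coordinates); the wrist camera has in their place "mount" (4x4, takes a point from camera to tool coordinates, whose origin is the TCP and whose axes are the flange's). Camera axes: x right, y up, looking along -z (the intrinsics and any distortion apply to the point x, -y, -z); pixel columns grow to the right and rows downward; lengths in m; the calibration is good to about 2 mm. A picture is of the moment at which its call begins: read the wrist's pose just before it. There is no depth.
- bot.finish_job(): hands the job in; it is judged then, once.
The state is a dict: "time": time; "qpos": joint angles; "qvel": joint speeds; "joint_efforts": joint torques, N m; "position": TCP position; "orientation": TCP orientation; "wrist_force": force on the tool from outside, world axes, zero at the start; "wrist_torque": the same for the moment, N m; "grip_width": finger opening in m; "grip_force": force on a finger pad.
Only numpy, scipy, OpenCV 4.12 (cv2) and the standard library are available. Lean on these libraries where they do the work, as an engineer would, in place of code of your own. Each camera call takes 0.05 s, during which the arm holds its last target. There are 200 camera calls.

## Working session

There is one attempt and no reset: what is moved stays moved. The work goes in short steps, Python scripts to look and compute and a tool call to move; the robot and the scene stay as the last step left them, time stands still between calls to the robot, and variables do not carry over. Pictures are saved under pics/ and viewed, at most 10 in all, crops included, and the job is handed in when it is done.

Besides the shell and the picture viewer there is one more tool, called after "Request:" as name(argument=value, ...), one argument or row to a line, values as JSON. play_rows: Moves the arm, as the interface text tells. Shift numbers are shares of 4 cm and turn numbers shares of 0.08 rad, none past 1 either way. Its arguments: {"type":"object","properties":{"steps":{"type":"array","items":{"type":"object","properties":{"tx":{"type":"number"},"ty":{"type":"number"},"tz":{"type":"number"},"yaw":{"type":"number"}}}},"gripper":{"type":"number"},"grip_force":{"type":"number"}},"required":["steps"]}

```bash
mkdir -p pics; ls; python3 - <<'E'
from plant import bot, optics
import cv2
s=bot.read_state()
for k in ("time","position","orientation","wrist_force","grip_width"): print(k,s[k])
for n in ("scene","top"):
    d=optics.snapshot(n); cv2.imwrite(f"pics/{n}0.png",d["color"][:,:,::-1])
    print(n,{k:v for k,v in d.items() if k!="color"})
a=[cv2.imread(f"pics/{n}0.png") for n in("scene","top")]
E
```

```text
pics
time 0.0
position [ 0.29233367 -0.58025247  0.40369329]
orientation [[ 8.93063864e-01  4.49928901e-01 -9.58035687e-04]
 [ 4.49929898e-01 -8.93062483e-01  1.57767804e-03]
 [-1.45742781e-04 -1.84001615e-03 -9.99998297e-01]]
wrist_force [ 0.30935911  0.32836755 -0.16691003]
grip_width 0.08548465435152357
scene {'fx': 512.2629332057817, 'fy': 512.2629332057817, 'cx': 277.474232952885, 'cy': 204.99245046646303, 'k1': 0.03570292637227465, 'world_to_cam': array([[-0.48405424,  0.87495416, -0.01211269,  0.19435642],
       [-0.5169903 , -0.27479357,  0.8106846 ,  0.12434917],
       [ 0.70598337,  0.39867746,  0.5853578 , -2.05789551],
       [ 0.        ,  0.        ,  0.        ,  1.        ]])}
top {'fx': 445.85558885773924, 'fy': 445.85558885773924, 'cx': 282.67622661888186, 'cy': 207.92515416628487, 'k1': 0.035799380209258776, 'world_to_cam': array([[-0.02633492, -0.99952507, -0.01600307,  0.06407214],
       [ 0.98686495, -0.02854713,  0.15900514, -0.50598595],
       [-0.15938647, -0.01160549,  0.98714805, -1.39288462],
       [ 0.        ,  0.        ,  0.        ,  1.        ]])}
```

View pics/scene0.png

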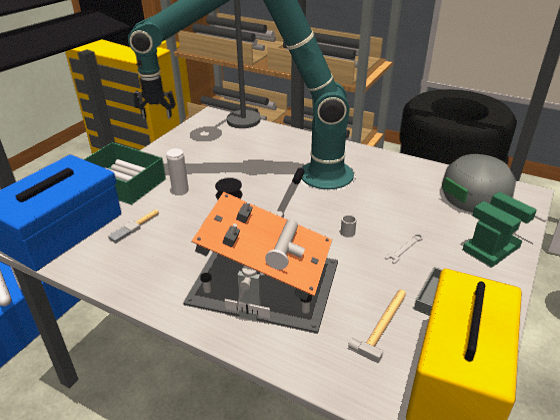

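View pics/top0.png

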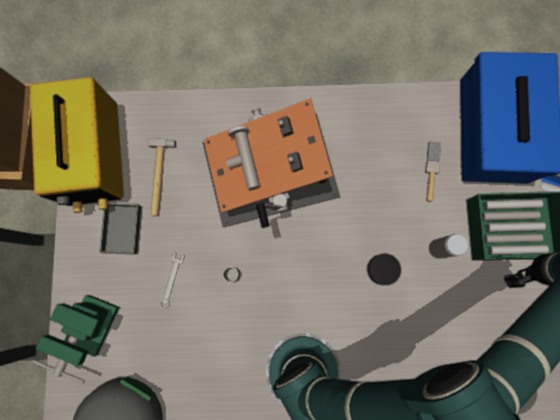

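The scene view, taken from the far side, shows the orange deck with its left edge down, corners near (225,195), (332,238), (305,290) and (195,240). In the top view the deck corners are near (205,139), (313,99), (332,176) and (222,213), with the black handle at about (263,214).

```bash
cat > h.py <<'E'
import numpy as np, cv2
from scipy.optimize import least_squares
K=lambda d:np.array([[d["fx"],0,d["cx"]],[0,d["fy"],d["cy"]],[0,0,1.]])
def proj(d,P):
    c=(np.c_[np.atleast_2d(P),np.ones(len(np.atleast_2d(P)))]@d["world_to_cam"].T)[:,:3]*[1,-1,-1]
    return cv2.projectPoints(c,np.zeros(3),np.zeros(3),K(d),np.array([d["k1"],0,0,0,0.]))[0][:,0]
def ray(d,px):
    u=cv2.undistortPoints(np.array([[px]],float),K(d),np.array([d["k1"],0,0,0,0.]))[0,0]
    R,t=d["world_to_cam"][:3,:3],d["world_to_cam"][:3,3]
    v=R.T@[u[0],-u[1],-1]; return -R.T@t,v/np.linalg.norm(v)
def quad(img):
    """deck corners, subpixel, by line fits to the hull sides of the orange mask"""
    h=cv2.cvtColor(img,cv2.COLOR_RGB2HSV)
    m=cv2.inRange(h,(5,120,90),(18,255,255)); m[330:]=0; m[:,:150]=0; m[:,400:]=0; m[:60]=0
    c=max(cv2.findContours(m,cv2.RETR_EXTERNAL,cv2.CHAIN_APPROX_NONE)[0],key=cv2.contourArea)
    hull=cv2.convexHull(c); q=cv2.approxPolyN(hull,4,ensure_convex=True)[0].astype(float).reshape(4,2)
    p=c[:,0].astype(float); L=[]
    for i in range(4):
        a,b=q[i],q[(i+1)%4]; n=np.linalg.norm(b-a); t=(b-a)/n; w=p-a
        s=w@t; e=w@[-t[1],t[0]]
        k=(s>.07*n)&(s<.93*n)&(abs(e)<4)
        vx,vy,x,y=cv2.fitLine(p[k].astype(np.float32),cv2.DIST_HUBER,0,.01,.01).ravel()
        L.append(np.cross([x,y,1],[x+vx,y+vy,1]))
    r=[np.cross(L[i-1],L[i]) for i in range(4)]
    return np.array([v[:2]/v[2] for v in r])
def corners(x,y,yaw,th,z=.14):   # pivot x,y; deck corners: -x+y, +x+y, +x-y, -x-y
    B=np.array([[-.12,.18],[.12,.18],[.12,-.18],[-.12,-.18]])
    s,c=np.sin(th),np.cos(th)
    yy=B[:,1]*c+.034*s*0+(-.034*s); zz=B[:,1]*-s*-1*-1+.034*c  # right edge(-y) down for th>0
    zz=B[:,1]*s+.034*c
    X=B[:,0]+.185
    return np.c_[x+X*np.cos(yaw)-yy*np.sin(yaw),y+X*np.sin(yaw)+yy*np.cos(yaw),z+zz]
def match(pr,q):
    return min(((np.roll(o,k,0)-pr) for o in (q,q[::-1]) for k in range(4)),key=lambda e:(e**2).sum())
E
python3 - <<'E'
from h import *
from plant import bot,optics
D=[optics.snapshot(n) for n in("scene","top")]; Q=[quad(d["color"]) for d in D]
for q in Q: print(q.round(1).tolist())
def f(v): return np.concatenate([match(proj(d,corners(*v)),q).ravel() for d,q in zip(D,Q)])
o,v=ray(D[1],(267,157)); P=o+v*((.17-o[2])/v[2])
r=least_squares(f,[P[0]-.18,P[1]-.06,.28,-.32],loss="soft_l1"); print(r.x,f(r.x).round(1))
r0=least_squares(lambda u:f([*u,-.32]),r.x[:3],loss="soft_l1"); print(r0.x,f([*r0.x,-.32]).round(1))
x,y,w=r0.x; np.save("pose.npy",r0.x)
a=-.32; c=lambda X,Y,Z:np.array([x+X*np.cos(w)-Y*np.sin(w),y+X*np.sin(w)+Y*np.cos(w),.14+Z])
g=c(-.005,-.15*np.sin(a),.15*np.cos(a)); print("grip",g,proj(D[1],g),proj(D[0],g))
# handle seen in top: black mask near
im=D[1]["color"][195:235,245:290]; m=(im.max(2)<45).astype(np.uint8)
for cc in cv2.findContours(m,0,1)[0]:
    if cv2.contourArea(cc)>20: print(cv2.minAreaRect(cc),"+(245,195)")
w_=optics.snapshot("wrist"); print(w_["mount"].round(3))
cv2.imwrite("pics/c.png",cv2.resize(np.ascontiguousarray(D[1]["color"][80:250,180:360,::-1]),None,fx=3,fy=3))
E
```

```text
[[331.0, 239.6], [313.9, 295.4], [191.4, 241.0], [223.1, 192.2]]
[[332.1, 175.7], [221.3, 211.7], [203.8, 139.6], [309.8, 98.6]]
[ 0.46742758  0.04618675  0.22786786 -0.33566875] [-0.5  0.7 -0.3  0.8  0.1  2.1 -0.2  1.9  0.1  0.   0.3  1.2 -0.1  2.
 -0.1  0.7]
[0.46738568 0.04673224 0.22713987] [-0.9  1.3 -0.6  1.4  0.3  1.4 -0.   1.3  0.6  0.2  0.7  1.5 -0.5  1.8
 -0.3  0.6]
grip [0.45188843 0.0915793  0.28238531] [[266.19510481 214.59025637]] [[294.91591493 173.49675958]]
((15.987001419067383, 17.68804168701172), (26.934961318969727, 13.155251502990723), 87.61405944824219) +(245,195)
[[-0.     0.959  0.283  0.072]
 [ 1.    -0.     0.001  0.001]
 [ 0.001  0.283 -0.959  0.032]
 [ 0.     0.     0.     1.   ]]
```

View pics/c.png

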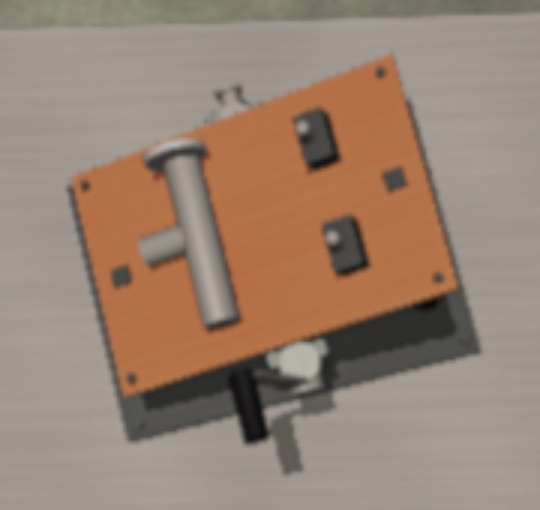

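The handle's centre is at about (263,215), 3.5 px left of the prediction. The tiller sags slightly to about -0.37 rad lean.

Request:
play_rows(
  steps=[
    {"tz": -1,"yaw": 0.75},
    {"tz": -1,"yaw": 0.75},
    {"tz": -0.6,"yaw": 0.75},
    {"tz": -0.55,"yaw": 0.74},
  ],
  gripper=1,
)

```text
invalid input at $.steps[0]: expected keys tx, ty, tz, yaw
```

Request:
play_rows(
  steps=[
    {"tx": 0.2,"ty": -0.4},
    {"tx": 0.38,"ty": -0.78},
    {"tx": 0.38,"ty": -0.78},
    {"tx": 0.38,"ty": -0.78},
    {"tx": 0.38,"ty": -0.78},
    {"tx": 0.38,"ty": -0.78},
    {"tx": 0.38,"ty": -0.78},
    {"tx": 0.38,"ty": -0.78},
    {"tx": 0.38,"ty": -0.78},
    {"tx": 0.38,"ty": -0.78},
    {"tx": 0.38,"ty": -0.78},
    {"tx": 0.38,"ty": -0.78},
    {"tx": 0.38,"ty": -0.78},
    {"tx": 0.38,"ty": -0.78},
    {"tx": 0.38,"ty": -0.78},
    {"tx": 0.38,"ty": -0.78},
    {"tx": 0.38,"ty": -0.78},
    {"tx": 0.38,"ty": -0.78},
    {"tx": 0.38,"ty": -0.78},
    {"tx": 0.3,"ty": -0.6},
  ],
)

```text
invalid input at $.steps[0]: expected keys tx, ty, tz, yaw
```

```bash
cat > st.py <<'E'
from h import *
from plant import bot
x,y,w=np.load("pose.npy"); s=bot.read_state(); p=s["position"]; R=s["orientation"]
d=p+R[:,2]*.155-[x,y,.14]; c=np.array([d[0]*np.cos(w)+d[1]*np.sin(w),-d[0]*np.sin(w)+d[1]*np.cos(w),d[2]])
print("t %.3f"%s["time"],"grasp in pivot frame mm",(c*1000).round(1),"R",np.hypot(c[1],c[2]).round(4),"a",np.arctan2(-c[1],c[2]).round(4),"toolyaw",np.arctan2(R[1,0],R[0,0]).round(4),"axis",round(w,4),"F",s["wrist_force"].round(1),"w",s["grip_width"].round(4),s["grip_force"])
E
python3 st.py; python3 - <<'E'
from plant import optics
import cv2
cv2.imwrite("pics/w1.png",optics.snapshot("wrist")["color"][:,:,::-1])
E
```

```text
Traceback (most recent call last):
  File "st.py", line 5, in <module>
    print("t %.3f"%s["time"],"grasp in pivot frame mm",(c*1000).round(1),"R",np.hypot(c[1],c[2]).round(4),"a",np.arctan2(-c[1],c[2]).round(4),"toolyaw",np.arctan2(R[1,0],R[0,0]).round(4),"axis",round(w,4),"F",s["wrist_force"].round(1),"w",s["grip_width"].round(4),s["grip_force"])
                                                                                                                                                                                                                                               ^^^^^^^^^^^^^^^^^^^^^
AttributeError: 'float' object has no attribute 'round'
```

View pics/w1.png

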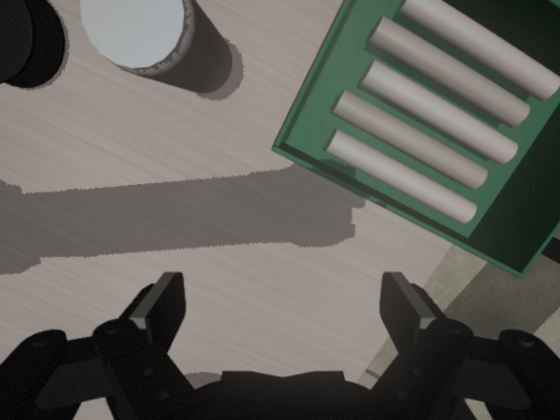

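The picture is only the start pose, because both moves were refused (every row needs all four keys). It shows the tray and spray can below the open fingers. I'll resend the moves.

Request:
play_rows(
  steps=[
    {"tx": 0,"ty": 0,"tz": -1,"yaw": 0.75},
    {"tx": 0,"ty": 0,"tz": -1,"yaw": 0.75},
    {"tx": 0,"ty": 0,"tz": -0.6,"yaw": 0.75},
    {"tx": 0,"ty": 0,"tz": -0.55,"yaw": 0.74},
  ],
  gripper=1,
)

```text
time: 0.63
position: [0.2924, -0.5805, 0.5335]
orientation: [[0.975, 0.223, 0.001], [0.223, -0.975, -0.003], [0.001, 0.003, -1.0]]
wrist_force: [0.0, 0.2, -0.3]
grip_width: 0.0854
grip_force: 0.0
```

Request:
play_rows(
  steps=[
    {"tx": 0.2,"ty": -0.4,"tz": 0,"yaw": 0},
    {"tx": 0.38,"ty": -0.78,"tz": 0,"yaw": 0},
    {"tx": 0.38,"ty": -0.78,"tz": 0,"yaw": 0},
    {"tx": 0.38,"ty": -0.78,"tz": 0,"yaw": 0},
    {"tx": 0.38,"ty": -0.78,"tz": 0,"yaw": 0},
    {"tx": 0.38,"ty": -0.78,"tz": 0,"yaw": 0},
    {"tx": 0.38,"ty": -0.78,"tz": 0,"yaw": 0},
    {"tx": 0.38,"ty": -0.78,"tz": 0,"yaw": 0},
    {"tx": 0.38,"ty": -0.78,"tz": 0,"yaw": 0},
    {"tx": 0.38,"ty": -0.78,"tz": 0,"yaw": 0},
    {"tx": 0.38,"ty": -0.78,"tz": 0,"yaw": 0},
    {"tx": 0.38,"ty": -0.78,"tz": 0,"yaw": 0},
    {"tx": 0.38,"ty": -0.78,"tz": 0,"yaw": 0},
    {"tx": 0.38,"ty": -0.78,"tz": 0,"yaw": 0},
    {"tx": 0.38,"ty": -0.78,"tz": 0,"yaw": 0},
    {"tx": 0.38,"ty": -0.78,"tz": 0,"yaw": 0},
    {"tx": 0.38,"ty": -0.78,"tz": 0,"yaw": 0},
    {"tx": 0.38,"ty": -0.78,"tz": 0,"yaw": 0},
    {"tx": 0.38,"ty": -0.78,"tz": 0,"yaw": 0},
    {"tx": 0.3,"ty": -0.6,"tz": 0,"yaw": 0},
  ],
)

```text
time: 2.3
position: [0.4426, 0.0747, 0.5311]
orientation: [[0.974, 0.228, 0.001], [0.228, -0.974, 0.0], [0.001, -0.0, -1.0]]
wrist_force: [-0.3, -0.3, 0.7]
grip_width: 0.0854
grip_force: 0.0
```

```bash
sed -i 's/s\["grip_width"\].round(4)/round(s["grip_width"],4)/' st.py; python3 st.py; python3 - <<'E'
from plant import optics
import cv2
cv2.imwrite("pics/w2.png",optics.snapshot("wrist")["color"][:,:,::-1])
E
```

```text
t 2.300 grasp in pivot frame mm [-17.7  32.8 236.1] R 0.2383 a -0.1381 toolyaw 0.2296 axis 0.2271 F [-0.3 -0.3  0.7] w 0.0854 0.0
```

View pics/w2.png

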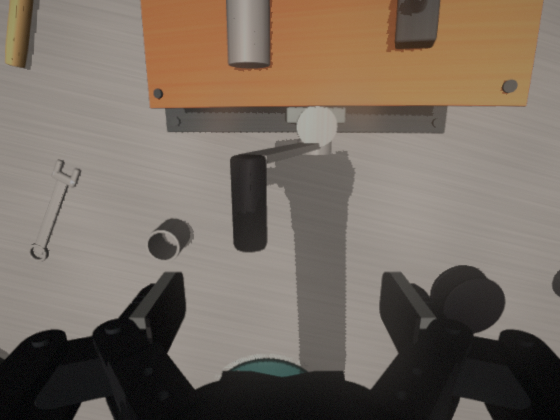

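The wrist view shows the black handle with its centre at about (250,202), parallel to the tool x axis. The lever runs from its far end to the hub at (318,127), and there's room around it.

```bash
cat > tr.py <<'E'
"""usage: tr.py track|idle target speed nrows  -> measure, filter, propose rows"""
import sys,json,os
from h import *
from plant import bot,optics
from scipy.linalg import expm
from scipy.optimize import lsq_linear
X,Y,W=np.load("pose.npy")
def lean(s):
    d=s["position"]+s["orientation"][:,2]*.155-[X,Y,.14]
    c=np.array([d[0]*np.cos(W)+d[1]*np.sin(W),-d[0]*np.sin(W)+d[1]*np.cos(W),d[2]]); return c,np.arctan2(-c[1],c[2])
def tilt(d,r0=None):
    q=quad(d["color"]); f=lambda t:match(proj(d,corners(X,Y,W,t)),q).ravel()
    if r0 is None: return f(-.32)
    g=lambda v:f(v[0])-r0
    r=least_squares(g,[0.],x_scale=.1); return r.x[0],np.sqrt(np.mean(r.fun**2))
D=.22; R0=.15
def step(x,a0,a1,dt,n=8):            # x=[th,w,alpha,beta,c]; returns x, Jacobian
    J=np.eye(5); h=dt/n
    for i in range(n):
        a=a0+(a1-a0)*(i+.5)/n; th,w,al,be,c=x
        acc=al*th+be*a-c-D*w
        F=np.eye(5); F[0,1]=h; F[1]=[al*h,1-D*h,th*h,a*h,-h]
        x=x+[h*w+acc*h*h/2,h*acc,0,0,0]; J=F@J
    return x,J
def run(mode,target,speed,n,tcap=None):
    S=json.load(open("s.json")) if os.path.exists("s.json") else {"t":0}
    r0=np.load("r0.npy") if os.path.exists("r0.npy") else None
    m=[]; s0=bot.read_state()
    for _ in range(2):
        s=bot.read_state(); d=optics.snapshot("scene"); m.append((s["time"],lean(s)[1],d))
    if r0 is None: r0=np.mean([tilt(k[2]) for k in m],0); np.save("r0.npy",r0)
    s=bot.read_state(); c,a=lean(s); m=[(t,l,*tilt(d,r0)) for t,l,d in m]
    print("t %.2f a %.3f R %.1f x %.1f"%(s["time"],a,1e3*np.hypot(c[1],c[2]),1e3*c[0]),"tilt",[(round(k[2],4),round(k[3],2)) for k in m],"F",s["wrist_force"].round(1),"w",round(s["grip_width"],4))
    if mode=="idle": json.dump({"t":0},open("s.json","w")); return
    if not S["t"]:   # start the filter: at lift-off lean a* the net torque at -.32 was nil
        al,be=3.1,4.44; x=np.array([m[0][2],speed if tcap is None else tcap[1],al,be,-.32*al+be*tcap[0]])
        P=np.diag([.005,.15,.8,.4,.4])**2; t=m[0][0]; la=m[0][1]; way=[]
    else: x=np.array(S["x"]); P=np.array(S["P"]); t,la,way=S["t"],S["a"],S["way"]
    Q=np.diag([.02,.15,.05,.05,.15])**2
    for tm,am,th,_ in m:
        dt=tm-t
        if dt>1e-6:
            k=[(t+(i+1)/12,w) for i,w in enumerate(way) if t+(i+1)/12<tm+1e-3] or [(tm,am)]
            if k[-1][0]<tm-1e-3: k.append((tm,am))
            k[-1]=(tm,am)
            for tk,ak in k:
                if tk-t>1e-6:
                    x,J=step(x,la,ak,tk-t); P=J@P@J.T+Q*(tk-t)
                t,la=tk,ak
        way=[]
        H=np.eye(5)[:1]; Kg=P@H.T/(P[0,0]+.004**2); print("innov %.4f"%(th-x[0]),end=" ")
        x=x+Kg[:,0]*(th-x[0]); P=(np.eye(5)-Kg@H)@P
    x,J=step(x,la,a,s["time"]-t); P=J@P@J.T+Q*(s["time"]-t)
    print("\nth %.4f w %.4f al %.2f be %.2f c %.3f  sd %s"%(*x,np.sqrt(np.diag(P)).round(3)))
    # plan: lean waypoints over H rows by linear least squares
    Hn=18; dt=1/12; sgn=np.sign(target-x[0])
    ref=np.array([x[0]+sgn*min(abs(target-x[0]),speed*dt*(i+1)) for i in range(Hn)])
    def sim(da):
        y=x.copy(); o=[]; l=a
        for v in da: y,_=step(y,l,l+v,dt,4); l+=v; o.append(y[:2])
        return np.array(o)
    b=sim(np.zeros(Hn)); G=np.array([sim(np.eye(Hn)[i])-b for i in range(Hn)])
    wt=np.ones(Hn); wt[-4:]=4; u=1/np.sqrt(x[2])
    A=np.vstack([(G[:,:,0]*wt).T,(.15*G[:,:,1]).T,.06*np.eye(Hn),(8*(G[:,-1,0]+u*G[:,-1,1]))[None]])
    vr=np.gradient(ref,dt)
    B=np.r_[(ref-b[:,0])*wt,.15*(vr-b[:,1]),np.zeros(Hn),8*(ref[-1]-b[-1,0]-u*b[-1,1])]
    da=lsq_linear(A,B,(-.22,.22)).x; way=(a+np.cumsum(da))[:n]
    pr=sim(da); print("pred",pr[:n+2,0].round(3))
    way=np.clip(way,-.7,.8); ang=np.r_[a,way]
    yy=np.r_[-c[1],R0*np.sin(way)]; zz=np.r_[c[2],R0*np.cos(way)]
    for i in range(n): print("ty %.3f tz %.3f"%((yy[i+1]-yy[i])/.04,-(zz[i+1]-zz[i])/.04))
    json.dump({"t":s["time"],"a":a,"x":x.tolist(),"P":P.tolist(),"way":way.tolist()},open("s.json","w"))
if __name__=="__main__":
    v=sys.argv; run(v[1],float(v[2]),float(v[3]),int(v[4]),[float(k) for k in v[5].split(",")] if len(v)>5 else None)
E
sed -i 's/(5,120,90)/(5,110,50)/' h.py
python3 - <<'E'
from h import *
from plant import bot,optics
s=bot.read_state(); d=optics.snapshot("wrist")
u=cv2.undistortPoints(np.array([[[250,202.]]]),K(d),np.array([d["k1"],0,0,0,0.]))[0,0]
M=d["mount"]; v=s["orientation"]@(M[:3,:3]@[u[0],-u[1],-1]); o=s["position"]+s["orientation"]@M[:3,3]
p=o+v*((.2796-o[2])/v[2]); print("handle",p); X,Y,W=np.load("pose.npy"); e=p-[X,Y,.14]
print("pivot frame",e[0]*np.cos(W)+e[1]*np.sin(W),-e[0]*np.sin(W)+e[1]*np.cos(W))
e=s["orientation"].T@(p-s["position"]); print("tool frame",e,"move units",(e-[0,0,.155])/.04)
E
python3 tr.py idle 0 0 0; cat s.json; python3 tr.py idle 0 0 0
```

```text
handle [0.45523317 0.10437072 0.2796    ]
pivot frame 0.0011393546058534078 0.0588946470763198
tool frame [ 0.01716333 -0.02105115  0.25172677] move units [ 0.42908317 -0.52627864  2.41816926]
t 2.50 a -0.127 R 237.5 x -18.4 tilt [(np.float64(-0.32), np.float64(0.01)), (np.float64(-0.32), np.float64(0.01))] F [ 0.5 -0.5  0.1] w 0.0853
{"t": 0}t 2.60 a -0.121 R 237.3 x -18.7 tilt [(np.float64(-0.3213), np.float64(0.09)), (np.float64(-0.3204), np.float64(0.09))] F [ 0.6 -0.   0.7] w 0.0854
```

Request:
play_rows(
  steps=[
    {"tx": 0.17,"ty": -0.3,"tz": 0.2,"yaw": 0},
    {"tx": 0.16,"ty": -0.27,"tz": 0.3,"yaw": 0},
    {"tx": 0,"ty": 0,"tz": 0.4,"yaw": 0},
    {"tx": 0,"ty": 0,"tz": 0.4,"yaw": 0},
    {"tx": 0,"ty": 0,"tz": 0.4,"yaw": 0},
    {"tx": 0,"ty": 0,"tz": 0.3,"yaw": 0},
    {"tx": 0,"ty": 0,"tz": 0.25,"yaw": 0},
    {"tx": 0,"ty": 0,"tz": 0.1,"yaw": 0},
    {"tx": 0,"ty": 0,"tz": 0.07,"yaw": 0},
    {"tx": 0,"ty": 0,"tz": 0,"yaw": 0},
    {"tx": 0,"ty": 0,"tz": 0,"yaw": 0},
  ],
)

```text
time: 3.52
position: [0.4508, 0.0969, 0.4344]
orientation: [[0.974, 0.225, 0.001], [0.225, -0.974, 0.0], [0.001, 0.0, -1.0]]
wrist_force: [-0.3, 0.4, 0.5]
grip_width: 0.0851
grip_force: 0.0
```

```bash
python3 st.py; python3 - <<'E'
from plant import optics
import cv2
cv2.imwrite("pics/w3.png",optics.snapshot("wrist")["color"][:,:,::-1])
E
```

```text
t 3.517 grasp in pivot frame mm [ -4.8  52.6 139.4] R 0.149 a -0.3608 toolyaw 0.2271 axis 0.2271 F [-0.3  0.4  0.5] w 0.0851 0.0
```

View pics/w3.png

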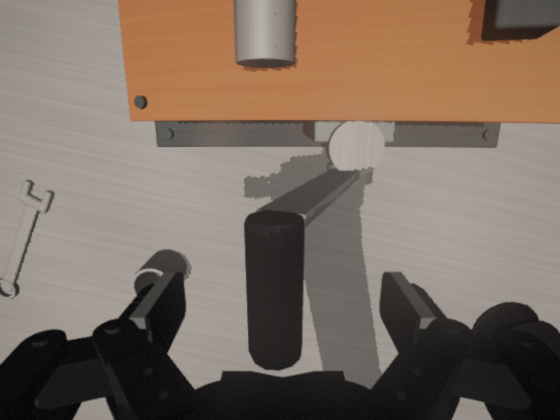

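The open fingers straddle the handle: the bar's centre is at column 275 and the finger midline at 284, so about 3 mm off. The bar spans rows 210–365 and the pads sit mid-bar.

Request:
play_rows(
  steps=[
    {"tx": 0,"ty": -0.08,"tz": 0,"yaw": 0},
    {"tx": 0,"ty": 0,"tz": 0,"yaw": 0},
  ],
)

```text
time: 3.73
position: [0.4498, 0.1008, 0.4344]
orientation: [[0.974, 0.226, 0.001], [0.226, -0.974, 0.0], [0.001, -0.0, -1.0]]
wrist_force: [0.8, 1.2, -0.4]
grip_width: 0.0854
grip_force: 0.0
```

Request:
play_rows(
  steps=[
    {"tx": 0,"ty": 0,"tz": 0,"yaw": 0},
    {"tx": 0,"ty": 0,"tz": 0,"yaw": 0},
    {"tx": 0,"ty": 0,"tz": 0,"yaw": 0},
    {"tx": 0,"ty": 0,"tz": 0,"yaw": 0},
    {"tx": 0,"ty": 0,"tz": 0,"yaw": 0},
    {"tx": 0,"ty": 0,"tz": 0,"yaw": 0},
    {"tx": 0,"ty": 0,"tz": 0,"yaw": 0},
    {"tx": 0,"ty": 0,"tz": 0,"yaw": 0},
  ],
  gripper=0,
  grip_force=30,
)

```text
time: 4.4
position: [0.4498, 0.1002, 0.4339]
orientation: [[0.974, 0.226, -0.0], [0.226, -0.974, -0.0], [-0.0, 0.0, -1.0]]
wrist_force: [-0.2, 1.0, 0.8]
grip_width: 0.0232
grip_force: 29.6
```

```bash
python3 st.py; python3 tr.py idle 0 0 0
```

```text
t 4.400 grasp in pivot frame mm [ -5.1  56.  138.9] R 0.1498 a -0.3834 toolyaw 0.2275 axis 0.2271 F [-0.2  1.   0.8] w 0.0232 29.59426760673523
t 4.50 a -0.384 R 149.8 x -5.1 tilt [(np.float64(-0.3211), np.float64(0.07)), (np.float64(-0.3215), np.float64(0.05))] F [-1.1  0.1  0.7] w 0.023
```

Request:
play_rows(
  steps=[
    {"tx": 0,"ty": 0.168,"tz": -0.064,"yaw": 0},
    {"tx": 0,"ty": 0.172,"tz": -0.055,"yaw": 0},
    {"tx": 0,"ty": 0.173,"tz": -0.047,"yaw": 0},
    {"tx": 0,"ty": 0.177,"tz": -0.038,"yaw": 0},
    {"tx": 0,"ty": 0.177,"tz": -0.03,"yaw": 0},
    {"tx": 0,"ty": 0.179,"tz": -0.022,"yaw": 0},
    {"tx": 0,"ty": 0.18,"tz": -0.013,"yaw": 0},
    {"tx": 0,"ty": 0.18,"tz": -0.004,"yaw": 0},
  ],
)

```text
time: 5.17
position: [0.4629, 0.0446, 0.4452]
orientation: [[0.974, 0.225, 0.001], [0.225, -0.974, 0.0], [0.001, 0.0, -1.0]]
wrist_force: [-1.2, 3.9, 6.4]
grip_width: 0.0235
grip_force: 30.6
```

```bash
python3 tr.py idle 0 0 0
```

```text
t 5.27 a 0.015 R 150.2 x -4.7 tilt [(np.float64(-0.3217), np.float64(0.09)), (np.float64(-0.32), np.float64(0.08))] F [-0.2  1.8  6.3] w 0.0231
```

Request:
play_rows(
  steps=[
    {"tx": 0,"ty": 0.113,"tz": 0.0,"yaw": 0},
    {"tx": 0,"ty": 0.131,"tz": 0.0,"yaw": 0},
    {"tx": 0,"ty": 0.13,"tz": 0.01,"yaw": 0},
  ],
)

```text
time: 5.52
position: [0.4662, 0.0304, 0.4445]
orientation: [[0.974, 0.226, 0.001], [0.226, -0.974, 0.0], [0.001, -0.0, -1.0]]
wrist_force: [2.0, 4.2, 0.1]
grip_width: 0.0228
grip_force: 29.7
```

```bash
python3 tr.py idle 0 0 0
```

```text
t 5.62 a 0.109 R 150.2 x -4.8 tilt [(np.float64(-0.3224), np.float64(0.08)), (np.float64(-0.3234), np.float64(0.12))] F [0.4 3.2 2.8] w 0.023
```

Request:
play_rows(
  steps=[
    {"tx": 0,"ty": 0.115,"tz": 0.015,"yaw": 0},
    {"tx": 0,"ty": 0.112,"tz": 0.018,"yaw": 0},
    {"tx": 0,"ty": 0.11,"tz": 0.02,"yaw": 0},
  ],
)

```text
time: 5.87
position: [0.4691, 0.0174, 0.4423]
orientation: [[0.974, 0.226, 0.0], [0.226, -0.974, 0.0], [0.0, 0.0, -1.0]]
wrist_force: [1.1, 4.8, -0.6]
grip_width: 0.023
grip_force: 30.0
```

```bash
python3 tr.py idle 0 0 0
```

```text
t 5.97 a 0.198 R 150.0 x -4.9 tilt [(np.float64(-0.3218), np.float64(0.11)), (np.float64(-0.3202), np.float64(0.12))] F [1.5 3.7 3.3] w 0.0231
```

Request:
play_rows(
  steps=[
    {"tx": 0,"ty": 0.108,"tz": 0.023,"yaw": 0},
    {"tx": 0,"ty": 0.107,"tz": 0.026,"yaw": 0},
    {"tx": 0,"ty": 0.104,"tz": 0.03,"yaw": 0},
  ],
)

```text
time: 6.22
position: [0.4719, 0.0051, 0.4391]
orientation: [[0.974, 0.226, 0.0], [0.226, -0.974, 0.0], [0.0, -0.0, -1.0]]
wrist_force: [2.2, 4.8, -0.1]
grip_width: 0.023
grip_force: 30.0
```

```bash
python3 tr.py idle 0 0 0
```

```text
t 6.32 a 0.285 R 149.9 x -5.0 tilt [(np.float64(-0.3084), np.float64(0.14)), (np.float64(-0.3028), np.float64(0.15))] F [2.3 3.9 2.1] w 0.023
```

```bash
python3 tr.py track 0 0.3 3 0.2,0.15
```

```text
t 6.42 a 0.282 R 149.9 x -5.0 tilt [(np.float64(-0.2964), np.float64(0.14)), (np.float64(-0.2878), np.float64(0.14))] F [3.  3.3 2.1] w 0.023
innov 0.0000 innov 0.0006 
th -0.2784 w 0.1996 al 3.10 be 4.44 c -0.105  sd [0.009 0.118 0.8   0.4   0.402]
pred [-0.26  -0.236 -0.209 -0.182 -0.155]
ty 0.310 tz 0.101
ty -0.394 tz -0.128
ty -0.403 tz -0.083
```

Request:
play_rows(
  steps=[
    {"tx": 0,"ty": 0.31,"tz": 0.1,"yaw": 0},
    {"tx": 0,"ty": -0.39,"tz": -0.13,"yaw": 0},
    {"tx": 0,"ty": -0.4,"tz": -0.08,"yaw": 0},
  ],
)

```text
time: 6.67
position: [0.468, 0.0213, 0.4434]
orientation: [[0.975, 0.222, 0.001], [0.222, -0.975, -0.004], [-0.0, 0.004, -1.0]]
wrist_force: [3.7, -1.8, 1.0]
grip_width: 0.0232
grip_force: 29.8
```

```bash
sed -i 's/\.06\*np.eye(Hn)/.12*np.eye(Hn)/' tr.py; python3 tr.py track 0 0.3 3
```

```text
t 6.77 a 0.148 R 150.7 x -5.2 tilt [(np.float64(-0.2065), np.float64(0.19)), (np.float64(-0.1881), np.float64(0.22))] F [ 1.  -1.7  4.8] w 0.023
innov 0.0024 innov 0.0010 
th -0.1703 w 0.3643 al 3.08 be 4.45 c -0.129  sd [0.008 0.106 0.765 0.396 0.342]
pred [-0.14  -0.111 -0.085 -0.062 -0.04 ]
ty -0.518 tz -0.023
ty -0.106 tz 0.000
ty -0.003 tz 0.000
```

Request:
play_rows(
  steps=[
    {"tx": 0,"ty": -0.52,"tz": -0.02,"yaw": 0},
    {"tx": 0,"ty": -0.11,"tz": 0,"yaw": 0},
    {"tx": 0,"ty": 0,"tz": 0,"yaw": 0},
  ],
)

```text
time: 7.02
position: [0.4617, 0.0482, 0.4444]
orientation: [[0.974, 0.227, 0.0], [0.227, -0.974, -0.001], [-0.0, 0.001, -1.0]]
wrist_force: [0.5, -1.0, 6.2]
grip_width: 0.023
grip_force: 31.3
```

```bash
sed -i 's/\.004\*\*2/.0025**2/; s/Q=np.diag(\[.02,.15/Q=np.diag([.005,.08/' tr.py; python3 tr.py track 0 0.3 3
```

```text
t 7.12 a -0.012 R 149.4 x -5.3 tilt [(np.float64(-0.0875), np.float64(0.23)), (np.float64(-0.0745), np.float64(0.22))] F [-0.2  0.1  6.5] w 0.023
innov -0.0023 innov -0.0013 
th -0.0611 w 0.2557 al 3.07 be 4.46 c -0.089  sd [0.004 0.058 0.752 0.395 0.237]
pred [-0.041 -0.023 -0.01  -0.003  0.001]
ty -0.206 tz -0.006
ty -0.300 tz 0.032
ty -0.127 tz 0.021
```

Request:
play_rows(
  steps=[
    {"tx": 0,"ty": -0.21,"tz": -0.01,"yaw": 0},
    {"tx": 0,"ty": -0.3,"tz": 0.03,"yaw": 0},
    {"tx": 0,"ty": -0.13,"tz": 0.02,"yaw": 0},
  ],
)

```text
time: 7.37
position: [0.456, 0.0728, 0.4425]
orientation: [[0.974, 0.225, -0.0], [0.225, -0.974, -0.002], [-0.001, 0.001, -1.0]]
wrist_force: [3.4, -2.8, -1.9]
grip_width: 0.0227
grip_force: 30.1
```

```bash
python3 tr.py track 0 0.3 3
```

```text
t 7.47 a -0.188 R 149.9 x -5.3 tilt [(np.float64(-0.008), np.float64(0.3)), (np.float64(-0.0007), np.float64(0.27))] F [ 1.3 -2.8  2.6] w 0.0232
innov 0.0023 innov 0.0016 
th 0.0032 w 0.0688 al 3.12 be 4.43 c -0.125  sd [0.004 0.048 0.733 0.385 0.162]
pred [0.007 0.007 0.005 0.003 0.001]
ty 0.148 tz -0.026
ty 0.226 tz -0.027
ty 0.176 tz -0.011
```

Request:
play_rows(
  steps=[
    {"tx": 0,"ty": 0.15,"tz": -0.03,"yaw": 0},
    {"tx": 0,"ty": 0.23,"tz": -0.03,"yaw": 0},
    {"tx": 0,"ty": 0.18,"tz": -0.01,"yaw": 0},
  ],
)

```text
time: 7.72
position: [0.4611, 0.0512, 0.4456]
orientation: [[0.974, 0.225, -0.001], [0.225, -0.974, 0.002], [-0.001, -0.002, -1.0]]
wrist_force: [0.2, 4.2, 1.3]
grip_width: 0.0229
grip_force: 30.2
```

```bash
python3 tr.py track 0 0.3 3
```

```text
t 7.82 a -0.034 R 150.8 x -5.2 tilt [(np.float64(0.0112), np.float64(0.29)), (np.float64(0.0116), np.float64(0.27))] F [-1.2  2.3  3.9] w 0.0229
innov 0.0062 innov 0.0003 
th 0.0119 w 0.0091 al 3.19 be 4.40 c -0.162  sd [0.004 0.045 0.701 0.373 0.144]
pred [0.012 0.011 0.009 0.006 0.004]
ty -0.282 tz 0.039
ty 0.046 tz -0.005
ty 0.136 tz -0.011
```

Request:
play_rows(
  steps=[
    {"tx": 0,"ty": -0.28,"tz": 0.04,"yaw": 0},
    {"tx": 0,"ty": 0.05,"tz": 0,"yaw": 0},
    {"tx": 0,"ty": 0.14,"tz": -0.01,"yaw": 0},
  ],
)

```text
time: 8.07
position: [0.46, 0.0556, 0.4448]
orientation: [[0.974, 0.227, -0.0], [0.227, -0.974, 0.0], [-0.0, -0.0, -1.0]]
wrist_force: [-1.6, 1.4, 1.9]
grip_width: 0.0231
grip_force: 30.5
```

```bash
python3 tr.py track 0 0.3 4
```

```text
t 8.17 a -0.063 R 150.1 x -5.3 tilt [(np.float64(0.012), np.float64(0.27)), (np.float64(0.0102), np.float64(0.27))] F [-2.3  2.4  5.8] w 0.0233
innov 0.0029 innov -0.0006 
th 0.0088 w -0.0316 al 3.21 be 4.40 c -0.173  sd [0.004 0.044 0.685 0.374 0.137]
pred [ 0.006  0.004  0.002  0.001  0.    -0.   ]
ty 0.106 tz -0.004
ty 0.054 tz -0.001
ty 0.009 tz -0.000
ty -0.017 tz 0.000
```

Request:
play_rows(
  steps=[
    {"tx": 0,"ty": 0.11,"tz": 0,"yaw": 0},
    {"tx": 0,"ty": 0.05,"tz": 0,"yaw": 0},
    {"tx": 0,"ty": 0.01,"tz": 0,"yaw": 0},
    {"tx": 0,"ty": -0.02,"tz": 0,"yaw": 0},
  ],
)

```text
time: 8.5
position: [0.4615, 0.049, 0.4445]
orientation: [[0.974, 0.225, -0.001], [0.225, -0.974, 0.0], [-0.001, -0.0, -1.0]]
wrist_force: [-1.4, 1.7, 5.8]
grip_width: 0.023
grip_force: 31.3
```

```bash
sed -i 's/    if r0 is None: r0=/    cv2.imwrite("pics\/last.png",cv2.resize(np.ascontiguousarray(d["color"][170:340,170:360,::-1]),None,fx=4,fy=3.5))\n&/' tr.py; python3 tr.py track 0 0.3 4
```

```text
t 8.60 a -0.025 R 149.5 x -5.3 tilt [(np.float64(0.001), np.float64(0.28)), (np.float64(0.0012), np.float64(0.29))] F [-1.3  2.2  5.3] w 0.0232
innov 0.0003 innov 0.0006 
th 0.0010 w 0.0012 al 3.21 be 4.41 c -0.179  sd [0.004 0.045 0.681 0.374 0.136]
pred [0.001 0.001 0.001 0.001 0.001 0.   ]
ty -0.084 tz -0.008
ty -0.015 tz 0.001
ty 0.014 tz -0.001
ty 0.018 tz -0.001
```

View pics/last.png

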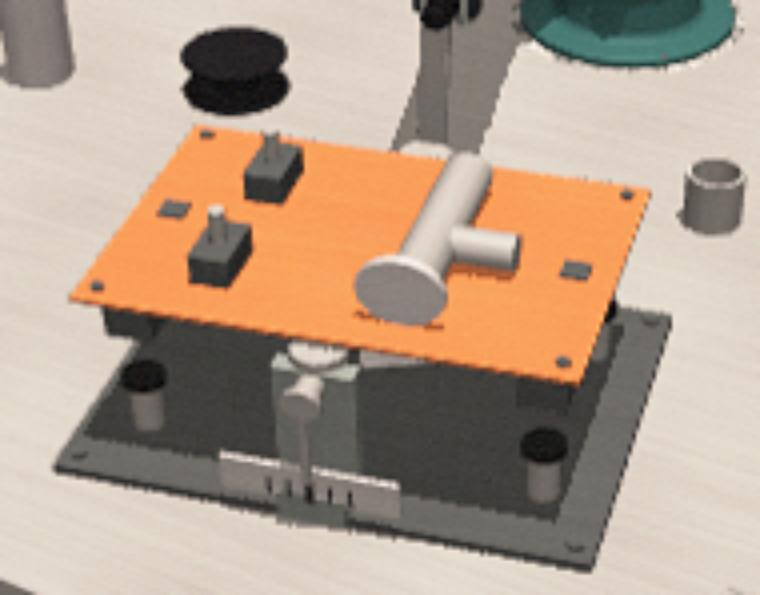

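The needle points straight down at the wide mark, around (308,490), so the deck is level. The hold has been running since about t=7.3 s.

Request:
play_rows(
  steps=[
    {"tx": 0,"ty": -0.08,"tz": -0.01,"yaw": 0},
    {"tx": 0,"ty": -0.02,"tz": 0,"yaw": 0},
    {"tx": 0,"ty": 0.01,"tz": 0,"yaw": 0},
    {"tx": 0,"ty": 0.02,"tz": 0,"yaw": 0},
  ],
)

```text
time: 8.93
position: [0.461, 0.0515, 0.4445]
orientation: [[0.974, 0.225, -0.0], [0.225, -0.974, -0.001], [-0.001, 0.0, -1.0]]
wrist_force: [0.1, -0.4, 2.3]
grip_width: 0.0228
grip_force: 31.0
```

```bash
python3 tr.py track 0 0.3 5
```

```text
t 9.03 a -0.041 R 149.6 x -5.3 tilt [(np.float64(0.0012), np.float64(0.3)), (np.float64(0.0005), np.float64(0.24))] F [ 0.  -1.8  0.7] w 0.023
innov 0.0002 innov -0.0005 
th 0.0004 w -0.0054 al 3.21 be 4.41 c -0.175  sd [0.004 0.045 0.682 0.375 0.135]
pred [-0. -0. -0. -0. -0. -0. -0.]
ty 0.027 tz -0.010
ty 0.001 tz -0.000
ty -0.009 tz 0.000
ty -0.010 tz 0.000
ty -0.006 tz 0.000
```

Request:
play_rows(
  steps=[
    {"tx": 0,"ty": 0.03,"tz": -0.01,"yaw": 0},
    {"tx": 0,"ty": 0,"tz": 0,"yaw": 0},
    {"tx": 0,"ty": -0.01,"tz": 0,"yaw": 0},
    {"tx": 0,"ty": -0.01,"tz": 0,"yaw": 0},
    {"tx": 0,"ty": -0.01,"tz": 0,"yaw": 0},
  ],
)

```text
time: 9.45
position: [0.4609, 0.0518, 0.4446]
orientation: [[0.974, 0.225, -0.001], [0.225, -0.974, -0.0], [-0.001, 0.0, -1.0]]
wrist_force: [2.1, -0.7, -6.8]
grip_width: 0.0227
grip_force: 30.3
```

```bash
python3 tr.py track 0 0.3 5
```

```text
t 9.55 a -0.043 R 149.8 x -5.3 tilt [(np.float64(0.0014), np.float64(0.28)), (np.float64(0.002), np.float64(0.27))] F [ 2.1 -1.9 -7.4] w 0.0226
innov 0.0016 innov 0.0003 
th 0.0023 w 0.0074 al 3.21 be 4.41 c -0.182  sd [0.004 0.047 0.683 0.376 0.136]
pred [0.003 0.003 0.002 0.002 0.001 0.    0.   ]
ty -0.079 tz -0.002
ty 0.013 tz -0.001
ty 0.039 tz -0.002
ty 0.033 tz -0.001
ty 0.017 tz -0.001
```

Request:
play_rows(
  steps=[
    {"tx": 0,"ty": -0.08,"tz": 0,"yaw": 0},
    {"tx": 0,"ty": 0.01,"tz": 0,"yaw": 0},
    {"tx": 0,"ty": 0.04,"tz": 0,"yaw": 0},
    {"tx": 0,"ty": 0.03,"tz": 0,"yaw": 0},
    {"tx": 0,"ty": 0.02,"tz": 0,"yaw": 0},
  ],
)

```text
time: 9.97
position: [0.461, 0.0514, 0.4448]
orientation: [[0.974, 0.225, -0.001], [0.225, -0.974, 0.001], [-0.001, -0.001, -1.0]]
wrist_force: [2.6, 1.1, -9.9]
grip_width: 0.0227
grip_force: 30.1
```

```bash
python3 tr.py track 0 0.3 5
```

```text
t 10.07 a -0.041 R 150.0 x -5.2 tilt [(np.float64(-0.0007), np.float64(0.28)), (np.float64(-0.0029), np.float64(0.22))] F [  2.9   0.8 -11.4] w 0.023
innov -0.0016 innov -0.0016 
th -0.0036 w -0.0235 al 3.21 be 4.41 c -0.165  sd [0.004 0.047 0.683 0.378 0.137]
pred [-0.005 -0.006 -0.005 -0.004 -0.002 -0.001 -0.   ]
ty 0.216 tz -0.003
ty -0.017 tz -0.000
ty -0.091 tz 0.000
ty -0.082 tz 0.002
ty -0.046 tz 0.002
```

Request:
play_rows(
  steps=[
    {"tx": 0,"ty": 0.22,"tz": 0.0,"yaw": 0},
    {"tx": 0,"ty": -0.02,"tz": 0.01,"yaw": 0},
    {"tx": 0,"ty": -0.09,"tz": 0,"yaw": 0},
    {"tx": 0,"ty": -0.08,"tz": 0,"yaw": 0},
    {"tx": 0,"ty": -0.05,"tz": 0,"yaw": 0},
  ],
)

```text
time: 10.48
position: [0.4609, 0.0515, 0.4453]
orientation: [[0.974, 0.225, 0.001], [0.225, -0.974, -0.003], [0.0, 0.003, -1.0]]
wrist_force: [-1.3, -4.7, 2.3]
grip_width: 0.0228
grip_force: 30.8
```

```bash
sed -i 's/R0=.15$/R0=.1497/' tr.py; python3 tr.py track 0 0.3 5
```

```text
t 10.58 a -0.041 R 150.5 x -5.2 tilt [(np.float64(0.0071), np.float64(0.28)), (np.float64(0.0096), np.float64(0.28))] F [-3.8 -2.4  5.2] w 0.0228
innov 0.0094 innov 0.0001 
th 0.0121 w 0.0518 al 3.21 be 4.41 c -0.194  sd [0.004 0.047 0.684 0.38  0.136]
pred [0.016 0.016 0.014 0.01  0.006 0.003 0.001]
ty -0.526 tz 0.080
ty 0.060 tz -0.011
ty 0.237 tz -0.032
ty 0.208 tz -0.016
ty 0.113 tz -0.004
```

Request:
play_rows(
  steps=[
    {"tx": 0,"ty": -0.53,"tz": 0.06,"yaw": 0},
    {"tx": 0,"ty": 0.06,"tz": -0.01,"yaw": 0},
    {"tx": 0,"ty": 0.24,"tz": -0.03,"yaw": 0},
  ],
)

```text
time: 10.83
position: [0.4585, 0.063, 0.4442]
orientation: [[0.973, 0.229, -0.0], [0.229, -0.973, 0.003], [0.0, -0.003, -1.0]]
wrist_force: [-3.8, 3.7, 3.4]
grip_width: 0.0233
grip_force: 31.1
```

```bash
python3 - <<'E'
import json
s=json.load(open('s.json')); s['way']=s['way'][:3]; json.dump(s,open('s.json','w'))
E
python3 tr.py track 0 0.3 4
```

```text
t 10.93 a -0.100 R 150.3 x -4.9 tilt [(np.float64(0.0082), np.float64(0.27)), (np.float64(0.0044), np.float64(0.31))] F [-3.3  2.4  5. ] w 0.0228
innov -0.0056 innov -0.0001 
th -0.0001 w -0.0969 al 3.20 be 4.42 c -0.166  sd [0.004 0.044 0.685 0.379 0.134]
pred [-0.008 -0.012 -0.012 -0.01  -0.006 -0.003]
ty 0.791 tz 0.020
ty 0.044 tz 0.005
ty -0.235 tz -0.022
ty -0.251 tz -0.007
```

Request:
play_rows(
  steps=[
    {"tx": 0,"ty": 0.75,"tz": 0.02,"yaw": 0},
    {"tx": 0,"ty": 0.04,"tz": 0,"yaw": 0},
    {"tx": 0,"ty": -0.23,"tz": -0.02,"yaw": 0},
  ],
)

```text
time: 11.18
position: [0.465, 0.0357, 0.4442]
orientation: [[0.976, 0.219, 0.001], [0.219, -0.976, -0.002], [0.001, 0.002, -1.0]]
wrist_force: [0.1, -3.5, -0.0]
grip_width: 0.0229
grip_force: 31.4
```

```bash
python3 - <<'E'
import json
s=json.load(open('s.json')); s['way']=s['way'][:3]; json.dump(s,open('s.json','w'))
E
python3 tr.py track 0 0.3 3
```

```text
t 11.28 a 0.041 R 149.6 x -4.8 tilt [(np.float64(-0.0068), np.float64(0.3)), (np.float64(-0.0067), np.float64(0.29))] F [-1.2 -2.4  3.1] w 0.0231
innov 0.0057 innov -0.0026 
th -0.0029 w 0.0687 al 3.20 be 4.39 c -0.174  sd [0.004 0.045 0.686 0.378 0.134]
pred [0.003 0.007 0.008 0.007 0.004]
ty -0.643 tz 0.028
ty -0.088 tz 0.013
ty 0.141 tz -0.019
```

Request:
play_rows(
  steps=[
    {"tx": 0,"ty": -0.5,"tz": 0.02,"yaw": 0},
    {"tx": 0,"ty": -0.05,"tz": 0.01,"yaw": 0},
    {"tx": 0,"ty": 0.1,"tz": -0.02,"yaw": 0},
  ],
)

```text
time: 11.53
position: [0.4596, 0.0586, 0.4437]
orientation: [[0.973, 0.229, 0.001], [0.229, -0.973, 0.001], [0.001, -0.001, -1.0]]
wrist_force: [0.9, 1.9, -0.8]
grip_width: 0.0231
grip_force: 31.6
```

```bash
python3 - <<'E'
import json
s=json.load(open('s.json')); s['way']=[s['a']-.133,s['a']-.146,s['a']-.12]; json.dump(s,open('s.json','w'))
E
sed -i 's/\.0025\*\*2/.0018**2/; s/Q=np.diag(\[.005,.08/Q=np.diag([.003,.04/' tr.py
python3 tr.py track 0 0.3 4
```

```text
t 11.63 a -0.081 R 149.2 x -4.8 tilt [(np.float64(0.0113), np.float64(0.29)), (np.float64(0.0107), np.float64(0.29))] F [-1.2  2.2  3.4] w 0.0234
innov -0.0007 innov -0.0019 
th 0.0116 w 0.0018 al 3.20 be 4.40 c -0.146  sd [0.003 0.032 0.686 0.372 0.128]
pred [0.011 0.009 0.007 0.004 0.002 0.001]
ty -0.044 tz -0.009
ty 0.105 tz -0.008
ty 0.112 tz -0.006
ty 0.066 tz -0.002
```

Steady again.

Request:
play_rows(
  steps=[
    {"tx": 0,"ty": -0.04,"tz": -0.01,"yaw": 0},
    {"tx": 0,"ty": 0.1,"tz": -0.01,"yaw": 0},
    {"tx": 0,"ty": 0.11,"tz": 0,"yaw": 0},
    {"tx": 0,"ty": 0.06,"tz": 0,"yaw": 0},
  ],
)

```text
time: 11.97
position: [0.4622, 0.0474, 0.4446]
orientation: [[0.974, 0.225, 0.0], [0.225, -0.974, 0.001], [0.0, -0.001, -1.0]]
wrist_force: [-1.0, 3.3, 4.5]
grip_width: 0.0231
grip_force: 31.7
```

```bash
python3 tr.py track 0 0.3 4
```

```text
t 12.07 a -0.010 R 149.5 x -4.8 tilt [(np.float64(0.0097), np.float64(0.3)), (np.float64(0.0092), np.float64(0.29))] F [0.8 2.  1.8] w 0.0228
innov 0.0055 innov -0.0003 
th 0.0096 w 0.0095 al 3.21 be 4.38 c -0.173  sd [0.002 0.029 0.687 0.369 0.115]
pred [0.01  0.01  0.008 0.006 0.004 0.002]
ty -0.343 tz 0.013
ty 0.005 tz -0.000
ty 0.118 tz -0.010
ty 0.110 tz -0.006
```

Request:
play_rows(
  steps=[
    {"tx": 0,"ty": -0.33,"tz": 0.01,"yaw": 0},
    {"tx": 0,"ty": 0,"tz": 0,"yaw": 0},
    {"tx": 0,"ty": 0.12,"tz": -0.01,"yaw": 0},
    {"tx": 0,"ty": 0.11,"tz": 0,"yaw": 0},
  ],
)

```text
time: 12.4
position: [0.4612, 0.0516, 0.4447]
orientation: [[0.974, 0.226, 0.0], [0.226, -0.974, 0.002], [0.001, -0.001, -1.0]]
wrist_force: [1.5, 3.2, 1.0]
grip_width: 0.0227
grip_force: 31.3
```

```bash
python3 tr.py track 0 0.3 4
```

```text
t 12.50 a -0.039 R 149.8 x -4.8 tilt [(np.float64(0.0074), np.float64(0.29)), (np.float64(0.0063), np.float64(0.27))] F [-0.   2.8  3.5] w 0.023
innov 0.0015 innov 0.0001 
th 0.0052 w -0.0205 al 3.21 be 4.38 c -0.182  sd [0.002 0.029 0.688 0.369 0.114]
pred [0.004 0.002 0.001 0.001 0.    0.   ]
ty 0.011 tz 0.001
ty 0.011 tz -0.000
ty 0.002 tz -0.000
ty -0.005 tz 0.000
```

Request:
play_rows(
  steps=[
    {"tx": 0,"ty": 0.01,"tz": 0,"yaw": 0},
    {"tx": 0,"ty": 0.01,"tz": 0,"yaw": 0},
    {"tx": 0,"ty": 0,"tz": 0,"yaw": 0},
    {"tx": 0,"ty": 0,"tz": 0,"yaw": 0},
  ],
)

```text
time: 12.83
position: [0.4613, 0.0511, 0.4446]
orientation: [[0.974, 0.226, 0.001], [0.226, -0.974, 0.001], [0.001, -0.0, -1.0]]
wrist_force: [0.7, 3.2, 5.0]
grip_width: 0.0229
grip_force: 31.7
```

```bash
python3 tr.py track 0 0.3 4
```

```text
t 12.93 a -0.038 R 149.7 x -4.8 tilt [(np.float64(0.0005), np.float64(0.24)), (np.float64(0.0009), np.float64(0.29))] F [0.8 3.1 5.2] w 0.023
innov -0.0002 innov 0.0008 
th 0.0005 w -0.0020 al 3.21 be 4.38 c -0.189  sd [0.002 0.029 0.688 0.371 0.113]
pred [0. 0. 0. 0. 0. 0.]
ty -0.015 tz 0.002
ty -0.004 tz 0.000
ty 0.001 tz -0.000
ty 0.002 tz -0.000
```

Request:
play_rows(
  steps=[
    {"tx": 0,"ty": -0.01,"tz": 0,"yaw": 0},
    {"tx": 0,"ty": 0,"tz": 0,"yaw": 0},
    {"tx": 0,"ty": 0,"tz": 0,"yaw": 0},
    {"tx": 0,"ty": 0,"tz": 0,"yaw": 0},
  ],
)

```text
time: 13.27
position: [0.4612, 0.0515, 0.4446]
orientation: [[0.974, 0.226, 0.001], [0.226, -0.974, 0.0], [0.001, -0.0, -1.0]]
wrist_force: [0.6, 3.4, 5.5]
grip_width: 0.0231
grip_force: 31.7
```

```bash
python3 tr.py track 0.31 0.18 3
```

```text
t 13.37 a -0.041 R 149.7 x -4.8 tilt [(np.float64(-0.0026), np.float64(0.26)), (np.float64(-0.0028), np.float64(0.27))] F [0.6 3.9 5.2] w 0.0231
innov -0.0028 innov 0.0003 
th -0.0034 w -0.0109 al 3.21 be 4.38 c -0.177  sd [0.002 0.029 0.689 0.372 0.113]
pred [-0.003  0.003  0.017  0.036  0.058]
ty 0.820 tz 0.058
ty 0.280 tz 0.062
ty -0.398 tz -0.081
```

Request:
play_rows(
  steps=[
    {"tx": 0,"ty": 0.8,"tz": 0.06,"yaw": 0},
    {"tx": 0,"ty": 0.28,"tz": 0.06,"yaw": 0},
    {"tx": 0,"ty": -0.4,"tz": -0.08,"yaw": 0},
  ],
)

```text
time: 13.62
position: [0.4686, 0.0186, 0.4418]
orientation: [[0.976, 0.217, 0.0], [0.217, -0.976, -0.004], [-0.001, 0.004, -1.0]]
wrist_force: [2.2, -3.6, 4.8]
grip_width: 0.0225
grip_force: 32.1
```

```bash
python3 tr.py track 0.31 0.18 3
```

```text
t 13.72 a 0.150 R 149.6 x -5.2 tilt [(np.float64(0.0218), np.float64(0.28)), (np.float64(0.0346), np.float64(0.28))] F [ 1.3 -2.8  4.9] w 0.0232
innov 0.0049 innov -0.0003 
th 0.0501 w 0.3330 al 3.21 be 4.40 c -0.208  sd [0.003 0.031 0.689 0.361 0.11 ]
pred [0.08  0.111 0.135 0.151 0.158]
ty -0.821 tz -0.035
ty -0.808 tz 0.147
ty -0.747 tz 0.314
```

Request:
play_rows(
  steps=[
    {"tx": 0,"ty": -0.82,"tz": -0.03,"yaw": 0},
    {"tx": 0,"ty": -0.81,"tz": 0.15,"yaw": 0},
    {"tx": 0,"ty": -0.75,"tz": 0.31,"yaw": 0},
  ],
)

```text
time: 13.97
position: [0.4458, 0.1169, 0.4261]
orientation: [[0.975, 0.224, 0.003], [0.224, -0.975, -0.004], [0.002, 0.004, -1.0]]
wrist_force: [4.3, -4.1, 0.3]
grip_width: 0.0231
grip_force: 31.1
```

```bash
python3 tr.py track 0.31 0.12 3
```

```text
t 14.07 a -0.535 R 150.3 x -5.1 tilt [(np.float64(0.123), np.float64(0.39)), (np.float64(0.1283), np.float64(0.4))] F [1.9 2.2 3.4] w 0.0228
innov -0.0127 innov -0.0024 
th 0.1310 w -0.0068 al 2.98 be 4.35 c -0.105  sd [0.003 0.042 0.664 0.331 0.113]
pred [0.125 0.113 0.102 0.098 0.105]
ty 0.756 tz -0.326
ty 0.805 tz -0.167
ty 0.822 tz 0.012
```

Request:
play_rows(
  steps=[
    {"tx": 0,"ty": 0.76,"tz": -0.33,"yaw": 0},
    {"tx": 0,"ty": 0.8,"tz": -0.17,"yaw": 0},
    {"tx": 0,"ty": 0.8,"tz": 0.01,"yaw": 0},
  ],
)

```text
time: 14.32
position: [0.467, 0.0258, 0.446]
orientation: [[0.974, 0.228, 0.0], [0.228, -0.974, 0.002], [0.001, -0.001, -1.0]]
wrist_force: [4.0, 4.7, -4.4]
grip_width: 0.0229
grip_force: 30.5
```

```bash
sed -i 's/(-.22,.22)/(-.16,.16)/;s/\.12\*np.eye(Hn)/.25*np.eye(Hn)/' tr.py; python3 tr.py track 0.31 0.12 3
```

```text
t 14.42 a 0.171 R 152.4 x -5.1 tilt [(np.float64(0.0998), np.float64(0.39)), (np.float64(0.1006), np.float64(0.39))] F [-0.4 -2.3  9.9] w 0.0228
innov -0.0023 innov 0.0053 
th 0.0985 w 0.0246 al 3.06 be 4.39 c -0.143  sd [0.002 0.03  0.65  0.241 0.127]
pred [0.104 0.114 0.126 0.138 0.15 ]
ty -0.489 tz 0.016
ty -0.347 tz 0.001
ty -0.223 tz 0.018
```

Request:
play_rows(
  steps=[
    {"tx": 0,"ty": -0.49,"tz": 0.02,"yaw": 0},
    {"tx": 0,"ty": -0.35,"tz": 0,"yaw": 0},
    {"tx": 0,"ty": -0.22,"tz": 0.02,"yaw": 0},
  ],
)

```text
time: 14.67
position: [0.4575, 0.0665, 0.4439]
orientation: [[0.974, 0.226, 0.001], [0.226, -0.974, -0.003], [0.001, 0.003, -1.0]]
wrist_force: [2.8, -2.9, 2.2]
grip_width: 0.0226
grip_force: 32.5
```

```bash
python3 tr.py track 0.31 0.15 3
```

```text
t 14.77 a -0.146 R 150.4 x -5.1 tilt [(np.float64(0.1389), np.float64(0.39)), (np.float64(0.1488), np.float64(0.38))] F [-0.5 -3.1  9.3] w 0.023
innov 0.0130 innov 0.0002 
th 0.1588 w 0.2005 al 3.21 be 4.50 c -0.230  sd [0.002 0.027 0.631 0.217 0.127]
pred [0.175 0.191 0.204 0.216 0.228]
ty -0.247 tz 0.063
ty -0.077 tz 0.018
ty 0.012 tz -0.003
```

Request:
play_rows(
  steps=[
    {"tx": 0,"ty": -0.25,"tz": 0.06,"yaw": 0},
    {"tx": 0,"ty": -0.08,"tz": 0.02,"yaw": 0},
    {"tx": 0,"ty": 0.01,"tz": 0,"yaw": 0},
  ],
)

```text
time: 15.02
position: [0.4546, 0.0793, 0.4403]
orientation: [[0.974, 0.226, 0.0], [0.226, -0.974, -0.001], [-0.0, 0.001, -1.0]]
wrist_force: [-0.5, 0.1, 6.3]
grip_width: 0.0229
grip_force: 33.6
```

```bash
python3 tr.py track 0.31 0.12 3
```

```text
t 15.12 a -0.231 R 149.3 x -5.1 tilt [(np.float64(0.1809), np.float64(0.47)), (np.float64(0.1976), np.float64(0.7))] F [-0.   0.5  6.7] w 0.0229
innov -0.0233 innov 0.0142 
th 0.1976 w 0.0868 al 3.26 be 4.46 c -0.191  sd [0.002 0.028 0.622 0.218 0.135]
pred [0.204 0.212 0.221 0.231 0.243]
ty 0.255 tz -0.061
ty 0.077 tz -0.012
ty -0.030 tz 0.004
```

```bash
python3 - <<'E'
from h import *
from tr import tilt,X,Y,W
im=cv2.imread("pics/last.png"); im=cv2.resize(im,(190,170),interpolation=cv2.INTER_AREA)
F=np.zeros((420,560,3),np.uint8); F[170:340,170:360]=im; F=F[:,:,::-1].copy()
h=cv2.cvtColor(F,cv2.COLOR_RGB2HSV); m=cv2.inRange(h,(5,110,50),(18,255,255))
q=quad(F); print(q.round(1).tolist())
o=cv2.resize(np.hstack([F[170:340,170:360,::-1],cv2.merge([m]*3)[170:340,170:360]]),None,fx=2,fy=2)
for p in q: cv2.circle(o,tuple(int(v) for v in (p-[170,170])*2),3,(255,0,0),1)
cv2.imwrite("pics/dbg.png",o)
E
```

```text
[[311.6, 269.4], [187.3, 264.6], [218.2, 215.5], [329.7, 213.8]]
```

View pics/dbg.png

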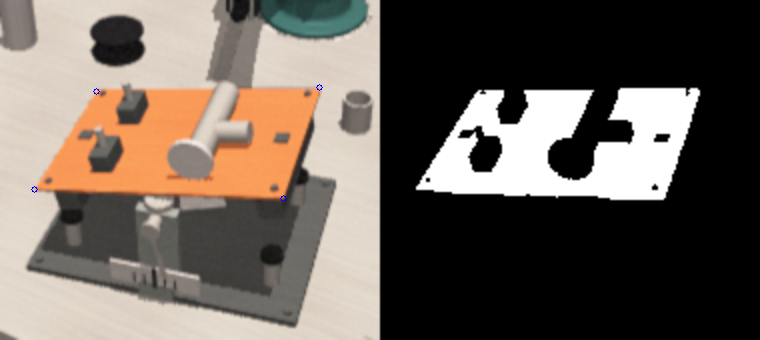

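The deck mask is good, but the tee and clamps break the rear edge and skew the line fit there. I'll restrict the fit to points on the hull.

```bash
python3 - <<'E'
s=open('h.py').read()
s=s.replace("p=c[:,0].astype(float); L=[]","p=c[:,0].astype(float); p=p[[abs(cv2.pointPolygonTest(hull.astype(np.float32),(float(u[0]),float(u[1])),True))<1.3 for u in p]]; L=[]")
open('h.py','w').write(s)
import json,numpy as np
S=json.load(open('s.json')); P=np.array(S['P']); P[0,0]+=.015**2; P[1,1]+=.1**2; S['P']=P.tolist(); S['way']=[]; json.dump(S,open('s.json','w'))
E
python3 tr.py track 0.31 0.12 3
```

```text
t 15.22 a -0.231 R 149.3 x -5.1 tilt [(np.float64(0.1939), np.float64(0.48)), (np.float64(0.1923), np.float64(0.54))] F [0.1 0.8 5.3] w 0.0232
innov -0.0037 innov -0.0057 
th 0.1918 w -0.0271 al 3.23 be 4.47 c -0.177  sd [0.004 0.05  0.621 0.219 0.143]
pred [0.19  0.19  0.196 0.207 0.221]
ty 0.589 tz -0.099
ty 0.302 tz -0.009
ty -0.069 tz -0.000
```

Request:
play_rows(
  steps=[
    {"tx": 0,"ty": 0.45,"tz": -0.07,"yaw": 0},
    {"tx": 0,"ty": 0.15,"tz": -0.01,"yaw": 0},
    {"tx": 0,"ty": -0.2,"tz": 0.02,"yaw": 0},
  ],
)

```text
time: 15.47
position: [0.459, 0.0607, 0.4427]
orientation: [[0.975, 0.221, 0.0], [0.221, -0.975, -0.002], [-0.0, 0.002, -1.0]]
wrist_force: [2.1, -2.8, -1.4]
grip_width: 0.0233
grip_force: 33.6
```

```bash
python3 - <<'E'
import json
s=json.load(open('s.json')); s['way']=[-.11,-.07,-.123]; json.dump(s,open('s.json','w'))
E
python3 tr.py track 0.31 0.12 3
```

```text
t 15.57 a -0.119 R 148.5 x -5.1 tilt [(np.float64(0.2074), np.float64(0.41)), (np.float64(0.2114), np.float64(0.37))] F [ 2.1 -3.2  4. ] w 0.023
innov 0.0167 innov -0.0016 
th 0.2181 w 0.1317 al 3.26 be 4.46 c -0.195  sd [0.003 0.033 0.617 0.22  0.159]
pred [0.23  0.242 0.254 0.264 0.274]
ty -0.293 tz 0.016
ty -0.143 tz 0.031
ty -0.058 tz 0.014
```

Request:
play_rows(
  steps=[
    {"tx": 0,"ty": -0.29,"tz": 0.02,"yaw": 0},
    {"tx": 0,"ty": -0.14,"tz": 0.03,"yaw": 0},
    {"tx": 0,"ty": -0.06,"tz": 0.01,"yaw": 0},
  ],
)

```text
time: 15.82
position: [0.4538, 0.0826, 0.4398]
orientation: [[0.974, 0.226, 0.0], [0.226, -0.974, -0.002], [-0.0, 0.002, -1.0]]
wrist_force: [4.1, -4.5, 0.0]
grip_width: 0.0229
grip_force: 32.9
```

```bash
python3 tr.py track 0.31 0.1 3
```

```text
t 15.92 a -0.256 R 149.8 x -5.2 tilt [(np.float64(0.2545), np.float64(0.52)), (np.float64(0.2564), np.float64(0.5))] F [ 3.2 -2.9  0. ] w 0.0229
innov 0.0008 innov -0.0047 
th 0.2631 w 0.0991 al 3.20 be 4.47 c -0.166  sd [0.002 0.028 0.599 0.222 0.158]
pred [0.271 0.279 0.286 0.293 0.299]
ty 0.088 tz -0.020
ty -0.001 tz 0.000
ty -0.057 tz 0.014
```

Request:
play_rows(
  steps=[
    {"tx": 0,"ty": 0.08,"tz": -0.02,"yaw": 0},
    {"tx": 0,"ty": 0,"tz": 0,"yaw": 0},
    {"tx": 0,"ty": -0.05,"tz": 0.01,"yaw": 0},
  ],
)

```text
time: 16.17
position: [0.4542, 0.0811, 0.4403]
orientation: [[0.974, 0.225, -0.001], [0.225, -0.974, 0.0], [-0.0, -0.0, -1.0]]
wrist_force: [4.3, -2.2, -4.1]
grip_width: 0.0228
grip_force: 32.3
```

```bash
python3 tr.py track 0.33 0.08 3
```

```text
t 16.27 a -0.248 R 149.9 x -5.2 tilt [(np.float64(0.2776), np.float64(0.48)), (np.float64(0.2806), np.float64(0.5))] F [ 3.7 -2.1 -3.8] w 0.0232
innov -0.0084 innov 0.0004 
th 0.2826 w 0.0408 al 3.13 be 4.48 c -0.130  sd [0.002 0.027 0.587 0.223 0.172]
pred [0.286 0.29  0.296 0.303 0.31 ]
ty 0.224 tz -0.045
ty 0.041 tz -0.008
ty -0.065 tz 0.012
```

Request:
play_rows(
  steps=[
    {"tx": 0,"ty": 0.15,"tz": -0.03,"yaw": 0},
    {"tx": 0,"ty": 0.03,"tz": -0.01,"yaw": 0},
    {"tx": 0,"ty": -0.05,"tz": 0.01,"yaw": 0},
  ],
)

```text
time: 16.52
position: [0.4553, 0.0761, 0.4418]
orientation: [[0.975, 0.224, -0.001], [0.224, -0.975, 0.0], [-0.0, -0.0, -1.0]]
wrist_force: [3.1, -0.2, -4.1]
grip_width: 0.0228
grip_force: 32.1
```

```bash
python3 - <<'E'
import json
s=json.load(open('s.json')); s['way']=[-.209,-.201,-.215]; json.dump(s,open('s.json','w'))
E
python3 tr.py track 0.33 0.08 3
```

```text
t 16.62 a -0.213 R 150.2 x -5.2 tilt [(np.float64(0.2956), np.float64(0.5)), (np.float64(0.2976), np.float64(0.5))] F [ 2.8 -1.3 -3.8] w 0.0228
innov 0.0018 innov -0.0014 
th 0.3013 w 0.0681 al 3.13 be 4.48 c -0.129  sd [0.002 0.027 0.578 0.225 0.182]
pred [0.307 0.313 0.319 0.324 0.327]
ty -0.074 tz 0.029
ty -0.084 tz 0.021
ty -0.075 tz 0.020
```

Request:
play_rows(
  steps=[
    {"tx": 0,"ty": -0.07,"tz": 0.03,"yaw": 0},
    {"tx": 0,"ty": -0.03,"tz": 0.01,"yaw": 0},
    {"tx": 0,"ty": 0,"tz": 0,"yaw": 0},
    {"tx": 0,"ty": 0,"tz": 0,"yaw": 0},
  ],
)

```text
time: 16.95
position: [0.4543, 0.0802, 0.4408]
orientation: [[0.974, 0.226, 0.0], [0.226, -0.974, -0.001], [-0.0, 0.001, -1.0]]
wrist_force: [0.2, -4.0, 5.9]
grip_width: 0.0231
grip_force: 32.9
```

```bash
python3 - <<'E'
import json
s=json.load(open('s.json')); s['way']=[-.233,-.241,-.241,-.241]; json.dump(s,open('s.json','w'))
E
python3 tr.py track 0.33 0.08 3
```

```text
t 17.05 a -0.238 R 150.0 x -5.2 tilt [(np.float64(0.3143), np.float64(0.54)), (np.float64(0.3141), np.float64(0.56))] F [-0.6 -3.6  5.5] w 0.0227
innov -0.0120 innov -0.0020 
th 0.3159 w 0.0208 al 3.05 be 4.47 c -0.061  sd [0.002 0.029 0.573 0.227 0.193]
pred [0.318 0.32  0.322 0.324 0.326]
ty 0.085 tz -0.012
ty -0.016 tz 0.004
ty -0.046 tz 0.011
```

Request:
play_rows(
  steps=[
    {"tx": 0,"ty": 0.05,"tz": -0.01,"yaw": 0},
    {"tx": 0,"ty": 0.05,"tz": -0.01,"yaw": 0},
    {"tx": 0,"ty": 0.03,"tz": 0,"yaw": 0},
    {"tx": 0,"ty": 0.03,"tz": 0,"yaw": 0},
  ],
)

```text
time: 17.38
position: [0.4555, 0.0753, 0.4418]
orientation: [[0.974, 0.226, -0.001], [0.226, -0.974, 0.002], [-0.0, -0.002, -1.0]]
wrist_force: [-2.3, 2.0, 8.7]
grip_width: 0.0227
grip_force: 33.2
```

```bash
python3 tr.py idle 0 0 0
```

```text
t 17.48 a -0.207 R 150.0 x -5.2 tilt [(np.float64(0.3154), np.float64(0.57)), (np.float64(0.3156), np.float64(0.58))] F [-2.4  0.5  7.1] w 0.0229
```

The table has been still at 0.3155 over the last two readings, so it's on the right rest. Next I'll ease the tiller towards its free angle.

Request:
play_rows(
  steps=[
    {"tx": 0,"ty": 0.1,"tz": -0.02,"yaw": 0},
    {"tx": 0,"ty": 0.1,"tz": -0.015,"yaw": 0},
    {"tx": 0,"ty": 0.155,"tz": -0.023,"yaw": 0},
    {"tx": 0,"ty": 0.18,"tz": -0.015,"yaw": 0},
    {"tx": 0,"ty": 0.18,"tz": -0.007,"yaw": 0},
    {"tx": 0,"ty": 0.18,"tz": 0,"yaw": 0},
    {"tx": 0,"ty": 0.18,"tz": 0.012,"yaw": 0},
    {"tx": 0,"ty": 0.18,"tz": 0.02,"yaw": 0},
    {"tx": 0,"ty": 0.178,"tz": 0.027,"yaw": 0},
    {"tx": 0,"ty": 0.177,"tz": 0.037,"yaw": 0},
    {"tx": 0,"ty": 0.173,"tz": 0.045,"yaw": 0},
    {"tx": 0,"ty": 0.172,"tz": 0.053,"yaw": 0},
    {"tx": 0,"ty": 0.17,"tz": 0.06,"yaw": 0},
    {"tx": 0,"ty": 0,"tz": 0,"yaw": 0},
    {"tx": 0,"ty": 0,"tz": 0,"yaw": 0},
  ],
)

```text
time: 18.73
position: [0.4751, -0.0092, 0.434]
orientation: [[0.974, 0.225, -0.0], [0.225, -0.974, -0.001], [-0.0, 0.001, -1.0]]
wrist_force: [0.8, 1.8, 1.8]
grip_width: 0.023
grip_force: 32.9
```

```bash
python3 tr.py idle 0 0 0
```

```text
t 18.83 a 0.382 R 150.0 x -5.1 tilt [(np.float64(0.3137), np.float64(0.56)), (np.float64(0.3136), np.float64(0.56))] F [-0.   1.3  0.8] w 0.0229
```

Request:
play_rows(
  steps=[
    {"tx": 0,"ty": 0,"tz": 0,"yaw": 0},
    {"tx": 0,"ty": 0,"tz": 0,"yaw": 0},
    {"tx": 0,"ty": 0,"tz": 0,"yaw": 0},
    {"tx": 0,"ty": 0,"tz": 0,"yaw": 0},
    {"tx": 0,"ty": 0,"tz": 0,"yaw": 0},
    {"tx": 0,"ty": 0,"tz": 0,"yaw": 0},
    {"tx": 0,"ty": 0,"tz": 0,"yaw": 0},
    {"tx": 0,"ty": 0,"tz": 0,"yaw": 0},
  ],
  gripper=1,
)

```text
time: 19.5
position: [0.475, -0.0086, 0.4341]
orientation: [[0.974, 0.226, -0.0], [0.226, -0.974, -0.0], [-0.0, 0.0, -1.0]]
wrist_force: [-0.8, 0.2, 0.2]
grip_width: 0.0852
grip_force: 0.0
```

Request:
play_rows(
  steps=[
    {"tx": 0,"ty": 0,"tz": -0.2,"yaw": 0},
    {"tx": 0,"ty": 0,"tz": -0.3,"yaw": 0},
    {"tx": 0,"ty": 0,"tz": -0.4,"yaw": 0},
    {"tx": 0,"ty": 0,"tz": -0.4,"yaw": 0},
    {"tx": 0,"ty": 0,"tz": -0.4,"yaw": 0},
    {"tx": 0,"ty": 0,"tz": -0.4,"yaw": 0},
    {"tx": 0,"ty": 0,"tz": -0.3,"yaw": 0},
    {"tx": 0,"ty": 0,"tz": -0.2,"yaw": 0},
    {"tx": 0,"ty": 0,"tz": 0,"yaw": 0},
    {"tx": 0,"ty": 0,"tz": 0,"yaw": 0},
    {"tx": 0,"ty": 0,"tz": 0,"yaw": 0},
    {"tx": 0,"ty": 0,"tz": 0,"yaw": 0},
  ],
)

```text
time: 20.5
position: [0.4748, -0.0087, 0.5373]
orientation: [[0.974, 0.226, -0.002], [0.226, -0.974, 0.0], [-0.002, -0.001, -1.0]]
wrist_force: [-0.5, -0.3, -0.1]
grip_width: 0.0853
grip_force: 0.0
```

```bash
python3 tr.py idle 0 0 0
```

```text
t 20.60 a 0.225 R 248.7 x -5.3 tilt [(np.float64(0.3137), np.float64(0.55)), (np.float64(0.3135), np.float64(0.56))] F [ 0.6  0.3 -0.7] w 0.0855
```

View pics/last.png

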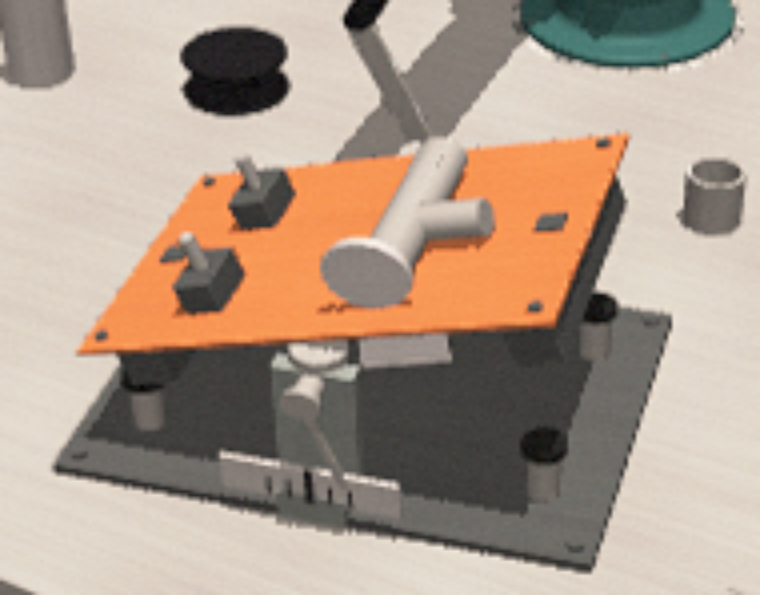

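The table sits on its right rest, with the bar on the rest cap around (140,380) and the needle swung to (345,490). The gripper is clear of the handle.

```bash
python3 -c "
from plant import bot
print(bot.finish_job())"
```

```text
the job is handed in; nothing more can be done
None
```

The table was tipped up off its left rest, kept level within 4° for about 6 s, laid slowly onto its right rest and released, and the job is handed in; the hand-in returned no verdict.

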